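Set the hold-down screw on a bracket fixture and lock it with its jam nut

ROBOT

A 6-joint arm with a two-finger parallel gripper is mounted at the origin on the work surface; the furniture and walls round the work are solid. World frame = base frame: x ahead of the robot, y to its left, z up, the work surface at z = 0. Lengths are in mm, angles in rad, forces in N, time in s.
With the tool pointing down it reaches from about 300 to 775 mm from the base axis. Payload 14.6 kg.
Tool frame: the origin (TCP) lies on the centre line of the jaws, within the pads' length; the fingertips stand ahead of it and the grasp point (between the pads) is the TCP (manip.tip_reach is the z of the fingertips in the tool frame, in mm); z points along the fingers, y is the direction in which the jaws open and shut (so a half turn about z gives the same grasp; the last joint's range is limited). The gripper opens to 94 mm and grips with 3 to 60 N. Pads are 16 mm wide; open, the fingers measure 119 mm over their backs; the gripper's body (75 mm by 177 mm) begins 78 mm behind the grasp point.
Start: joints at [1.172, 0.3, 1.521, -0, 1.321, -0.067], TCP at [179.157, 519.992, 224.446] pointing down, gripper open.
Joint ranges: [-3.03, 3.03], [-0.79, 2.21], [0.23, 2.52], [-1.04, 4.18], [0, 3.07], [-2.55, 2.55]. Speed limits (rad/s): [2.22, 2.22, 2.57, 3.14, 3.14, 3.14].

INTERFACE

Orientations are given as [roll, pitch, yaw] about the fixed x, y, z axes, in that order (R = Rz(yaw) Ry(pitch) Rx(roll)).
In Python, from cell import manip, camera, search_frame, masks_of, tip_of gives the robot as it stands.
- The arm moves only by the tool send_rows, never from a script. Its argument "plan" is a list of rows, each an object with "travel": the shift along the tool's x, y, z in mm, a list of three; "delta_rot": the turn, a rotation vector about the tool's x, y, z in degrees, a list of three; "fingers": the gripper's target within -1 to 1 (shut at 1, half-way at 0, fully open at -1). In form: [{"travel": [dx, dy, dz], "delta_rot": [wx, wy, wz], "fingers": fingers}, ...]. A call has 1 to 20 rows; each row shifts and turns the commanded pose from where the row before left it, along the tool's axes as they then stand; what a row does not reach is not made up. A row lasts 1/8 s, in which the tool goes at most 62.5 mm and 10.7 degrees, less where a joint would pass 70% of its speed; a pose out of reach is approached as far as the arm can. A call is refused whole if a number of a shift passes 62.5 or a number of a turn 10.7, either way. A call with a gripper value outside its range is refused whole. The fingers move at their own pace and stop on an object; "grip_force" is the grip in N (left out, the last holds). Time passes only in rows, so rows that do not move let the fingers close. It gives the time, the measured TCP pose, the force and the opening at its end, in the units of the state.
- manip.read_state(): the state, without advancing time (a new reading comes with each control period).
- camera(name): name is "scene" or "side" or "wrist"; returns a dict with "color" (384x512x3 uint8, red, green, blue), "z_map" (384x512 float32, mm along the optical axis (not along the pixel's ray), 0 where there is no reading), "fov_y" (degrees; the focal length in pixels is half the picture's height over the tangent of half this angle, whatever the lens; pixels are square), "cx", "cy" (the principal point, pixels), "world_from_camera" (4x4, takes a point from camera to world coordinates); the wrist camera has in their place "tool_from_camera" (4x4, takes a point from camera to tool coordinates, whose origin is the TCP and whose axes are the flange's). Camera axes: x right, y up, looking along -z (the intrinsics and any distortion apply to the point x, -y, -z); pixel columns grow to the right and rows downward; lengths in mm; the calibration is good to about 2 mm. A picture is of the moment at which its call begins: read the wrist's pose just before it.
- manip.sign_off(): hands the job in, once; it reports no verdict.
Trained networks look in the newest picture that a camera, given by its name, has taken for a name from the list of things; names that differ only in an ending like _2 or _b are one class to them, and where a whole thing is asked for, a point or a joint stands for the part that bears it (a point fixed in the world has none). Each returns a list of dicts, best first, with "confidence" (0 to 1); they miss things now and then, are a little off and sometimes report something else, mostly with a low value. They report only what shows in the picture. A call takes as long as a camera call.
- search_frame(name, camera): "at" ([x, y, z] in mm, in the coordinates of the camera as it stood for that picture, good to about 4 mm: the middle of the surface that is visible of it).
- masks_of(name, camera): "region" (384x512 bool, what is visible of it).
- tip_of(name, camera): "at" ([x, y, z] in mm, in the coordinates of the camera as it stood for that picture, good to about 4 mm: a listed point, or the origin of a listed thing).
The state is a dict: "clock": time; "joints": joint angles; "qd": joint speeds; "effort": joint torques, N m; "eef_pos": TCP position; "eef_rot": TCP orientation; "wrist_force": force on the tool from outside, world axes, zero at the start; "moment": the same for the moment, N m; "finger_gap": finger opening in mm.
Only numpy, scipy, OpenCV 4.12 (cv2) and the standard library are available. Lean on these libraries where they do the work, as an engineer would, in place of code of your own. Each camera call takes 0.05 s, during which the arm holds its last target. There are 200 camera calls.

TASK

Set up the green hold-down fixture to its sample bracket: turn the hold-down screw clockwise by its dark hexagon head until its foot bears snugly on the bracket, without bearing down hard. Then run the brass jam nut down clockwise and nip it up firmly, hand-tight and no more, against the top of the fixture's arm, so that the setting is locked, and let go. Leave the tools and the tub beside it where they are.

Things in the scene. Friction and masses are not known exactly. Their poses are not given: they have to be found in the camera images.
- fixture: green cast C-frame, bolted down, base 136 x 132 mm, 16 mm high with its steel nest plate. Origin on the table, straight below the axis of screw and nut; z up. A column at the +x side carries an arm over the nest, top at 84 mm; on its end the threaded steel boss, 30 mm across, flat top at 96 mm, where the jam nut seats. Nothing of the fixture is higher
- hold_down_screw: upright hold-down screw: 1 rad clockwise from above lowers it 0.64 mm. Origin on its axis, 96 mm above the table when its 24 mm rubber foot just touches, 0.5 to 1.3 mm higher at the start. Dark hexagon head 20 mm across flats, 24 to 39 mm above the origin, flats facing body +x and every 60 deg. Turns with 0.04 N m; foot down, turning torque climbs 2 to 3 N m per rad: snug from 0.2, best 0.3, too hard from 0.8
- jam_nut: brass jam nut on the screw: hexagon 34 mm across flats, 14 mm high, serrated underside with the origin at its centre, flats facing body +x and every 60 deg; 1 rad clockwise lowers it 0.64 mm; starts 1.0 to 1.9 mm above the boss. Turns with 0.04 N m; once seated 3 to 4 per rad: tight from 0.4, best 0.5, strips at 1.1. Screw and nut stay where left; a reading after a stop can be 0.4 lower, even negative, small steps help
- sample_bracket: sample bracket, black slotted steel angle, 50 x 95 x 36 mm, pinned in the nest under the arm. Origin at the centre of its underside, long side along its y. Not to be handled
- screwdriver: screwdriver with yellow handle, 208 mm long, lying on the table, to be left alone; origin at the centre of its underside
- box_cutter: orange box cutter, 170 mm long, lying on the table, to be left alone; origin at the centre of its underside
- rivet_tub: pale round tub, 87 mm wide and 57 mm high, on the table, to be left alone; origin at the centre of its underside

How it is judged (in metres and radians):
On the way, in this order (a step that is already met when the one before it is completed fails the run):
1. the foot bears snugly on the sample bracket (more than 20 N) (contact force between hold_down_screw and sample_bracket above 20 N), for 0.2 s.
2. the jam nut is tight on the boss (clamp load more than 30 N) (contact force between jam_nut and fixture above 30 N), for 0.2 s.
At the end, for the whole second after the job is handed in: the foot bears on the sample bracket with 20 to 110 N, and the jam nut is tight on the boss with a clamp load of 30 to 110 N (contact force between hold_down_screw and sample_bracket between 20 and 110 N and contact force between jam_nut and fixture between 30 and 110 N); the robot touches nothing.
It fails at once if the foot is driven into the bracket with more than 110 N (contact force between hold_down_screw and sample_bracket above 110 N).
It fails at once if the jam nut is overtightened (clamp load more than 110 N), which strips it (contact force between jam_nut and fixture above 110 N).
It fails at once if a bystander (screwdriver, box cutter, tub) is moved by more than 20 mm (distance of any of screwdriver, box_cutter, rivet_tub from where it was at the start of the episode above 0.02 m).
It also fails if it takes over 58 s, if anything falls off the work surface, if the arm or the gripper's body presses on something with over 40 N, if the wrist force passes 120 N, or if a joint passes its speed limit or range.

## Working session

There is one attempt and no reset: what is moved stays moved. The work goes in short steps, Python scripts to look and compute and a tool call to move; the robot and the scene stay as the last step left them, time stands still between calls to the robot, and variables do not carry over. Pictures are saved under pics/ and viewed, about 8 in all and at most 12, crops included, and the job is handed in when it is done.

Besides the shell and the picture viewer there is one more tool, called after "Emit:" in YAML: its name, and indented under it one key for each argument. send_rows: Moves the arm, as the interface text tells. Its arguments: {"type":"object","properties":{"plan":{"type":"array"},"grip_force":{"type":"number"}},"required":["plan"]}

```bash
mkdir -p pics; cat > h.py <<'E'
import numpy as np, cv2
from cell import manip, camera, search_frame, masks_of, tip_of
from scipy.spatial.transform import Rotation as R
def cam(n):
    s=manip.read_state(); c=camera(n)
    if n=='wrist':
        T=np.eye(4);T[:3,:3]=R.from_euler('xyz',s['eef_rot']).as_matrix();T[:3,3]=s['eef_pos']
        c['W']=T@np.array(c['tool_from_camera'])
    else: c['W']=np.array(c['world_from_camera'])
    return c
def tw(c,p): return (c['W']@np.r_[p,1])[:3]
def cloud(c):
    z=c['z_map'];h,w=z.shape;f=h/2/np.tan(np.radians(c['fov_y'])/2)
    u,v=np.meshgrid(np.arange(w),np.arange(h))
    P=np.stack([(u-c['cx'])*z/f,-(v-c['cy'])*z/f,-z,np.ones_like(z)],-1)
    return (P@c['W'].T)[...,:3]
def save(c,n): cv2.imwrite('pics/'+n+'.png',c['color'][...,::-1])
E
python3 - <<'E'
from h import *
s=manip.read_state();print(s, manip.tip_reach)
ims=[]
for n in('scene','side','wrist'):
    c=cam(n);ims.append(c['color'])
    if n=='scene':print(c.keys())
    for t in('fixture','hold_down_screw','jam_nut','screwdriver','box_cutter','rivet_tub'):
        a=tip_of(t,n)[:1];b=search_frame(t,n)[:1]
        print(n,t,[(np.round(tw(c,q['at'])),round(q['confidence'],2)) for q in a+b])
im=np.hstack(ims);cv2.imwrite('pics/a.png',cv2.resize(np.vstack([np.hstack(ims[:2]),np.hstack([ims[2],ims[2]*0])]),(800,600))[...,::-1])
E
```

```text
{'clock': 0.0, 'joints': array([ 1.17239729e+00,  3.00461037e-01,  1.52154804e+00, -2.25266856e-05,
        1.32069579e+00, -6.66053644e-02]), 'qd': array([-0.00037782, -0.00016729,  0.00058809, -0.00131078, -0.00082222,
        0.00012478]), 'effort': array([-4.54082314e-03, -5.31827080e+01, -3.52723968e+01,  7.06325099e-02,
        2.46755633e-02, -4.32681884e-05]), 'eef_pos': array([179.07907758, 519.78914443, 223.90581457]), 'eef_rot': array([-3.14048146e+00, -5.22531421e-05,  2.80980454e+00]), 'wrist_force': array([ 0.34258838, -0.06619146, -0.37799851]), 'moment': array([0.00355117, 0.00928117, 0.01480893]), 'finger_gap': 94.28207933536248} 19.0
dict_keys(['color', 'z_map', 'fov_y', 'cx', 'cy', 'world_from_camera', 'W'])
scene fixture [(array([518., -90.,  -5.]), 0.95), (array([ 525., -118.,   18.]), 0.65)]
scene hold_down_screw [(array([515., -90.,  95.]), 0.65)]
scene jam_nut [(array([514., -88.,  93.]), 0.65), (array([ 509., -100.,  107.]), 0.54)]
scene screwdriver [(array([ 502., -377.,   17.]), 0.61)]
scene box_cutter [(array([504., 261.,  -5.]), 0.78), (array([499., 245.,  10.]), 0.63)]
scene rivet_tub [(array([766., 166.,  -3.]), 0.75), (array([770., 170.,  27.]), 0.57)]
side fixture [(array([513., -83.,   1.]), 0.74), (array([ 522., -116.,   25.]), 0.9)]
side hold_down_screw [(array([516., -85.,  97.]), 0.45), (array([516., -91., 119.]), 0.59)]
side jam_nut [(array([516., -88.,  98.]), 0.46), (array([510., -95., 111.]), 0.44)]
side screwdriver [(array([ 502., -322.,    2.]), 0.95), (array([ 498., -376.,   23.]), 0.94)]
side box_cutter [(array([504., 270.,   0.]), 0.55), (array([494., 247.,  18.]), 0.5)]
side rivet_tub [(array([760., 168.,  -5.]), 0.8), (array([763., 173.,  32.]), 0.72)]
wrist fixture []
wrist hold_down_screw []
wrist jam_nut []
wrist screwdriver []
wrist box_cutter []
wrist rivet_tub []
```

View pics/a.png

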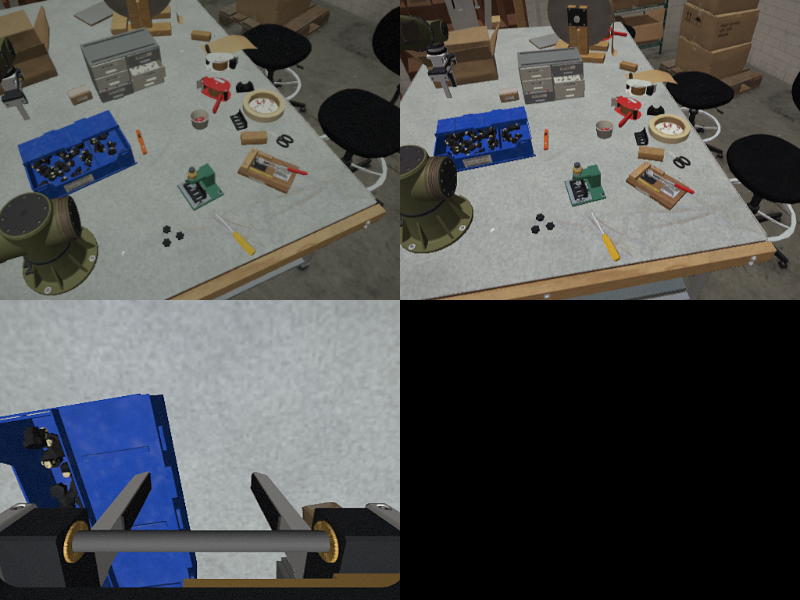

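The scene camera shows the fixture near (205,185) and the side camera near (585,185). The brass nut and dark head sit on top, with clear table around them. The networks agree on an axis near (516,-88). I'll move above it next.

Emit:
send_rows:
  plan:
    - {"travel": [-34,-31,-2],"delta_rot": [0,0,0],"fingers": -1}
    - {"travel": [-34,-31,-2],"delta_rot": [0,0,0],"fingers": -1}
    - {"travel": [-34,-31,-2],"delta_rot": [0,0,0],"fingers": -1}
    - {"travel": [-34,-31,-2],"delta_rot": [0,0,0],"fingers": -1}
    - {"travel": [-34,-31,-2],"delta_rot": [0,0,0],"fingers": -1}
    - {"travel": [-34,-31,-2],"delta_rot": [0,0,0],"fingers": -1}
    - {"travel": [-34,-31,-2],"delta_rot": [0,0,0],"fingers": -1}
    - {"travel": [-34,-31,-2],"delta_rot": [0,0,0],"fingers": -1}
    - {"travel": [-34,-31,-2],"delta_rot": [0,0,0],"fingers": -1}
    - {"travel": [-34,-31,-2],"delta_rot": [0,0,0],"fingers": -1}
    - {"travel": [-34,-31,-2],"delta_rot": [0,0,0],"fingers": -1}
    - {"travel": [-34,-31,-2],"delta_rot": [0,0,0],"fingers": -1}
    - {"travel": [-34,-31,-2],"delta_rot": [0,0,0],"fingers": -1}
    - {"travel": [-34,-31,-2],"delta_rot": [0,0,0],"fingers": -1}
    - {"travel": [-34,-31,-2],"delta_rot": [0,0,0],"fingers": -1}
    - {"travel": [0,0,0],"delta_rot": [0,0,0],"fingers": -1}

```text
clock: 3.95
eef_pos: [510.5, -87.9, 254.0]
eef_rot: [-3.141, -0.001, 2.807]
wrist_force: [-1.0, -0.1, -0.1]
finger_gap: 94.0
```

```bash
cat > m.py <<'E'
from h import *
import sys
s=manip.read_state();print(s['clock'],s['eef_pos'],s['eef_rot'],s['joints'][[0,5]],s['wrist_force'],s['moment'])
c=cam('wrist');save(c,sys.argv[1])
for t in('hold_down_screw','jam_nut','fixture'):
    a=tip_of(t,'wrist')[:1];b=search_frame(t,'wrist')[:1]
    print(t,[(np.round(tw(c,q['at']),1),round(q['confidence'],2)) for q in a+b])
P=cloud(c);z=P[...,2]
near=np.hypot(P[...,0]-515,P[...,1]+88)<40
for lo,hi in((128,145),(104,119)):
    m=near&(z>lo)&(z<hi)&(c['z_map']>0)
    q=P[m]
    if len(q)<30: print('few',len(q));continue
    zt=np.median(q[:,2]) if lo>120 else np.percentile(q[:,2],80)
    q=q[abs(q[:,2]-zt)<2.5]
    # hexagon top-face fit: support widths over angle
    xy=q[:,:2].astype(np.float32)
    (cc,rad)=cv2.minEnclosingCircle(xy)
    a=np.radians(np.arange(0,180,1));
    pr=xy@np.c_[np.cos(a),np.sin(a)].T
    w=np.percentile(pr,99,0)-np.percentile(pr,1,0)
    w3=w.reshape(3,60).mean(0)
    print(lo,len(q),'z',zt,'c',cc,rad,'flat-normal deg mod60',w3.argmin(),w3.min(),w3.max())
np.save('P.npy',P)
E
python3 m.py b
```

```text
3.95 [510.45118803 -87.88263194 253.98041786] [-3.14136872e+00 -5.37241231e-04  2.80698186e+00] [-0.24113156 -1.47728142] [-1.02551859 -0.14748932 -0.13859829] [0.04797169 0.05066074 0.01110449]
hold_down_screw [(array([516.4, -85.6,  97.1]), 0.54), (array([515.9, -85.4, 136.7]), 0.88)]
jam_nut [(array([512.9, -86.9,  98.5]), 0.83), (array([505.7, -85.8, 115.1]), 0.94)]
fixture [(array([512. , -84.6,   2.1]), 0.81), (array([ 519.9, -100.2,   24.2]), 0.71)]
128 280 z 135.8462275353113 c (514.4425048828125, -84.9762191772461) 11.369712829589844 flat-normal deg mod60 1 19.437021946647224 20.287895655657525
104 328 z 112.73226245065939 c (514.1337890625, -84.7465591430664) 19.15883445739746 flat-normal deg mod60 35 32.54251901672342 33.56618418417377
```

View pics/b.png

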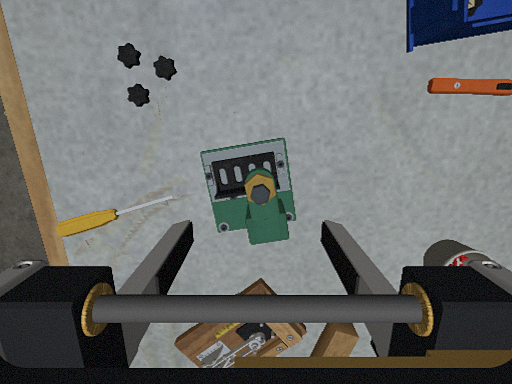

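The wrist picture shows the fixture at (250,190), with the dark head at (260,193) on the brass nut. I'll rectify the head-top and nut-top planes to read the hexagon angles.

```bash
cat > rect.py <<'E'
from h import *
import sys
c=cam('wrist')
f=192/np.tan(np.radians(c['fov_y'])/2); Wi=np.linalg.inv(c['W'])
out=[]
for zz in (136,112):
    g=np.arange(400)
    X,Y=np.meshgrid(514.5-24+g*.12,-85.2+24-g*.12)   # x right, y up
    p=np.stack([X,Y,X*0+zz,X*0+1],-1)@Wi.T
    u=(c['cx']+f*p[...,0]/-p[...,2]).astype(np.float32);v=(c['cy']-f*p[...,1]/-p[...,2]).astype(np.float32)
    out.append(cv2.remap(c['color'],u,v,cv2.INTER_CUBIC))
cv2.imwrite('pics/%s.png'%sys.argv[1],np.hstack(out)[...,::-1]*1)
E
python3 rect.py r1
```

```text
(no output)
```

View pics/r1.png

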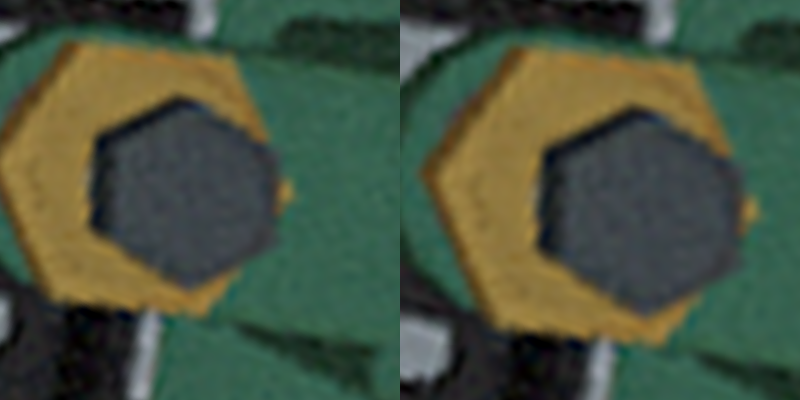

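Rectified view: head flats at about 1.5° (mod 60), nut flats at about 24°, axis at about (513.6,-84.8). I'll descend to the screw head.

Emit:
send_rows:
  plan:
    - {"travel": [-1.9,3.9,0],"delta_rot": [0,0,9.3],"fingers": 0}
    - {"travel": [0,0,30],"delta_rot": [0,0,0],"fingers": 0}
    - {"travel": [0,0,30],"delta_rot": [0,0,0],"fingers": 0}
    - {"travel": [0,0,30],"delta_rot": [0,0,0],"fingers": 0}
    - {"travel": [0,0,15],"delta_rot": [0,0,0],"fingers": 0}
    - {"travel": [0,0,12],"delta_rot": [0,0,0],"fingers": 0}
    - {"travel": [0,0,0],"delta_rot": [0,0,0],"fingers": 0}
    - {"travel": [0,0,0],"delta_rot": [0,0,0],"fingers": 0}

```text
clock: 5.35
eef_pos: [513.3, -82.8, 138.3]
eef_rot: [3.141, 0.001, 2.647]
wrist_force: [0.4, 1.0, 0.3]
finger_gap: 46.9
```

```bash
python3 - <<'E'
from h import *
s=manip.read_state();print(s['eef_pos'],s['eef_rot'],s['wrist_force'],s['moment'],s['joints'][5])
save(cam('wrist'),'c')
E
```

```text
[513.33300199 -82.78687193 138.28227999] [3.14127409e+00 1.24126557e-03 2.64749623e+00] [0.35307684 1.04423487 0.28044872] [-0.00676452  0.01059142  0.04107392] -1.307028382699841
```

View pics/c.png

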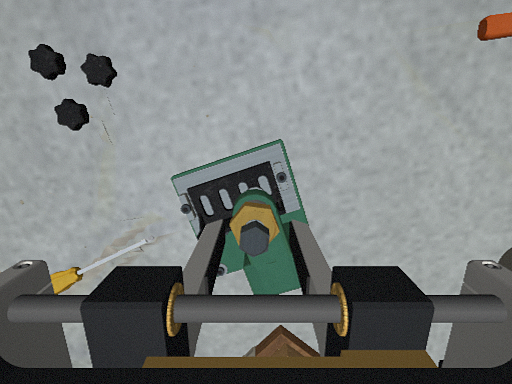

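The head is centred between the fingers, at about (256,237). I'll close on it.

Emit:
send_rows:
  plan:
    - {"travel": [-1.2,-1.0,1.2],"delta_rot": [0,0,0],"fingers": 0}
    - {"travel": [0,0,0],"delta_rot": [0,0,0],"fingers": 1}
    - {"travel": [0,0,0],"delta_rot": [0,0,0],"fingers": 1}
    - {"travel": [0,0,0],"delta_rot": [0,0,0],"fingers": 1}
    - {"travel": [0,0,0],"delta_rot": [0,0,0],"fingers": 1}
    - {"travel": [0,0,0],"delta_rot": [0,0,0],"fingers": 1}
  grip_force: 40

```text
clock: 6.15
eef_pos: [513.3, -84.9, 136.3]
eef_rot: [-3.14, 0.0, 2.647]
wrist_force: [-2.6, -6.3, 0.9]
finger_gap: 19.3
```

```bash
cat > st.py <<'E'
from h import *
s=manip.read_state();print(s['clock'],s['eef_pos'].round(2),s['eef_rot'].round(4),s['wrist_force'].round(2),s['moment'].round(3),'q6',s['joints'][5].round(4),'eff6',s['effort'][5].round(3),'gap',round(s['finger_gap'],2))
E
python3 st.py
```

```text
6.15 [513.25 -84.9  136.29] [-3.1401e+00  1.0000e-04  2.6474e+00] [-2.64 -6.31  0.87] [-1.235  0.565  0.019] q6 -1.3095 eff6 -0.003 gap 19.3
```

Emit:
send_rows:
  plan:
    - {"travel": [0,-0.4,0.1],"delta_rot": [0,0,10],"fingers": 1}
    - {"travel": [0,0,0.1],"delta_rot": [0,0,10],"fingers": 1}
    - {"travel": [0,0,0.1],"delta_rot": [0,0,10],"fingers": 1}
    - {"travel": [0,0,0.1],"delta_rot": [0,0,6],"fingers": 1}

```text
clock: 6.65
eef_pos: [513.4, -84.8, 135.9]
eef_rot: [-3.142, 0.001, 2.015]
wrist_force: [1.0, -2.0, -0.2]
finger_gap: 19.7
```

```bash
python3 st.py; python3 -c "
from h import *
camera('side');s=manip.read_state();print(s['clock'],s['moment'][2],s['joints'][5])"
```

```text
6.65 [513.41 -84.77 135.9 ] [-3.1416e+00  6.0000e-04  2.0147e+00] [ 0.97 -1.96 -0.16] [-0.457 -0.023  0.063] q6 -0.6775 eff6 -1.106 gap 19.74
6.7 -0.011866100056278668 -0.673208239807634
```

Emit:
send_rows:
  plan:
    - {"travel": [0,0,0.1],"delta_rot": [0,0,5],"fingers": 1}

```text
clock: 6.82
eef_pos: [513.4, -84.8, 135.8]
eef_rot: [3.141, 0.001, 1.932]
wrist_force: [0.0, -2.4, 0.0]
finger_gap: 19.3
```

```bash
python3 st.py
```

```text
6.825 [513.43 -84.75 135.82] [3.1415e+00 6.0000e-04 1.9319e+00] [ 0.02 -2.38  0.03] [-0.486 -0.033  0.06 ] q6 -0.5946 eff6 -1.862 gap 19.3
```

Emit:
send_rows:
  plan:
    - {"travel": [0,0,0.05],"delta_rot": [0,0,4],"fingers": 1}

```text
clock: 6.95
eef_pos: [513.5, -84.7, 135.8]
eef_rot: [3.141, 0.001, 1.862]
wrist_force: [0.4, -1.7, -0.8]
finger_gap: 19.3
```

```bash
python3 st.py
```

```text
6.95 [513.47 -84.73 135.81] [3.1413e+00 6.0000e-04 1.8615e+00] [ 0.43 -1.68 -0.77] [-0.479 -0.092  0.026] q6 -0.5243 eff6 -1.002 gap 19.3
```

Emit:
send_rows:
  plan:
    - {"travel": [0,0,0.05],"delta_rot": [0,0,4],"fingers": 1}

```text
clock: 7.08
eef_pos: [513.5, -84.7, 135.7]
eef_rot: [3.141, 0.001, 1.792]
wrist_force: [1.3, -2.1, -0.0]
finger_gap: 19.9
```

```bash
python3 st.py
```

```text
7.075 [513.48 -84.74 135.75] [3.1412e+00 5.0000e-04 1.7919e+00] [ 1.34 -2.14 -0.02] [-0.492 -0.148 -0.023] q6 -0.4547 eff6 -1.131 gap 19.85
```

Emit:
send_rows:
  plan:
    - {"travel": [0,0,0.05],"delta_rot": [0,0,4],"fingers": 1}

```text
clock: 7.2
eef_pos: [513.5, -84.7, 135.7]
eef_rot: [3.141, 0.001, 1.722]
wrist_force: [1.5, -2.3, -0.4]
finger_gap: 19.3
```

```bash
python3 st.py
```

```text
7.2 [513.51 -84.71 135.69] [3.1411e+00 5.0000e-04 1.7221e+00] [ 1.5  -2.25 -0.38] [-0.527 -0.223  0.021] q6 -0.3849 eff6 -1.136 gap 19.33
```

Emit:
send_rows:
  plan:
    - {"travel": [0,0,0.05],"delta_rot": [0,0,4],"fingers": 1}

```text
clock: 7.32
eef_pos: [513.5, -84.7, 135.6]
eef_rot: [3.141, 0.001, 1.652]
wrist_force: [1.7, -1.9, -0.5]
finger_gap: 19.1
```

```bash
python3 st.py
```

```text
7.325 [513.53 -84.74 135.64] [3.1410e+00 5.0000e-04 1.6523e+00] [ 1.67 -1.87 -0.47] [-0.477 -0.225  0.006] q6 -0.3151 eff6 -1.135 gap 19.12
```

Emit:
send_rows:
  plan:
    - {"travel": [0,0,0.05],"delta_rot": [0,0,4],"fingers": 1}

```text
clock: 7.45
eef_pos: [513.6, -84.7, 135.6]
eef_rot: [3.141, 0.001, 1.583]
wrist_force: [1.1, -2.3, -0.9]
finger_gap: 20.0
```

```bash
python3 st.py
```

```text
7.45 [513.57 -84.75 135.63] [3.1409e+00 5.0000e-04 1.5825e+00] [ 1.11 -2.34 -0.88] [-0.504 -0.253  0.026] q6 -0.2453 eff6 -1.135 gap 19.97
```

Emit:
send_rows:
  plan:
    - {"travel": [0,0,0.05],"delta_rot": [0,0,4],"fingers": 1}

```text
clock: 7.58
eef_pos: [513.6, -84.7, 135.6]
eef_rot: [3.141, 0.0, 1.513]
wrist_force: [2.7, -3.0, -0.7]
finger_gap: 19.5
```

```bash
python3 st.py
```

```text
7.575 [513.6  -84.74 135.58] [3.1408e+00 4.0000e-04 1.5126e+00] [ 2.69 -3.02 -0.71] [-0.477 -0.26   0.038] q6 -0.1754 eff6 -1.135 gap 19.54
```

Emit:
send_rows:
  plan:
    - {"travel": [0,0,0.05],"delta_rot": [0,0,4],"fingers": 1}

```text
clock: 7.7
eef_pos: [513.6, -84.8, 135.5]
eef_rot: [3.141, 0.0, 1.443]
wrist_force: [2.5, -1.7, 0.3]
finger_gap: 19.5
```

```bash
python3 st.py
```

```text
7.7 [513.62 -84.75 135.52] [3.1407e+00 4.0000e-04 1.4429e+00] [ 2.54 -1.75  0.29] [-0.486 -0.277  0.099] q6 -0.1057 eff6 -1.045 gap 19.5
```

Emit:
send_rows:
  plan:
    - {"travel": [0,0,0.05],"delta_rot": [0,0,4],"fingers": 1}

```text
clock: 7.82
eef_pos: [513.7, -84.7, 135.5]
eef_rot: [3.141, 0.0, 1.373]
wrist_force: [2.8, -1.7, -0.7]
finger_gap: 19.4
```

```bash
python3 st.py
```

```text
7.825 [513.67 -84.74 135.51] [3.1406e+00 4.0000e-04 1.3733e+00] [ 2.84 -1.65 -0.7 ] [-0.432 -0.309  0.238] q6 -0.036 eff6 -0.93 gap 19.43
```

Emit:
send_rows:
  plan:
    - {"travel": [0,0,0.02],"delta_rot": [0,0,2.3],"fingers": 1}

```text
clock: 7.95
eef_pos: [513.7, -84.8, 135.5]
eef_rot: [3.14, 0.0, 1.334]
wrist_force: [2.4, -3.1, -0.1]
finger_gap: 19.6
```

```bash
python3 st.py
```

```text
7.95 [513.67 -84.75 135.51] [3.1405e+00 4.0000e-04 1.3338e+00] [ 2.36 -3.08 -0.13] [-0.528 -0.289  0.324] q6 0.0035 eff6 -0.111 gap 19.58
```

Emit:
send_rows:
  plan:
    - {"travel": [0,0,0],"delta_rot": [0,0,0],"fingers": 1}

```text
clock: 8.07
eef_pos: [513.7, -84.8, 135.5]
eef_rot: [3.14, 0.0, 1.335]
wrist_force: [3.7, -2.2, -0.2]
finger_gap: 19.8
```

```bash
python3 st.py
```

```text
8.075 [513.67 -84.75 135.52] [3.1405e+00 4.0000e-04 1.3352e+00] [ 3.71 -2.19 -0.15] [-0.639 -0.504  0.273] q6 0.0021 eff6 0.681 gap 19.84
```

Snug: the torque is about 0.32 N·m, and both readings show the same climb. I'll release, rise, unwind and look at the nut.

Emit:
send_rows:
  plan:
    - {"travel": [0,0,0],"delta_rot": [0,0,0],"fingers": 0}
    - {"travel": [0,0,0],"delta_rot": [0,0,0],"fingers": 0}
    - {"travel": [0,0,0],"delta_rot": [0,0,0],"fingers": 0}
    - {"travel": [0,0,-10],"delta_rot": [0,0,0],"fingers": 0}
    - {"travel": [0,0,-20],"delta_rot": [0,0,0],"fingers": 0}
    - {"travel": [0,0,-15],"delta_rot": [0,0,-9.7],"fingers": 0}
    - {"travel": [0,0,-15],"delta_rot": [0,0,-9.7],"fingers": 0}
    - {"travel": [0,0,-15],"delta_rot": [0,0,-9.7],"fingers": 0}
    - {"travel": [0,0,-15],"delta_rot": [0,0,-9.7],"fingers": 0}
    - {"travel": [0,0,-15],"delta_rot": [0,0,-9.7],"fingers": 0}
    - {"travel": [0,0,0],"delta_rot": [0,0,-9.7],"fingers": 0}
    - {"travel": [0,0,0],"delta_rot": [0,0,-9.7],"fingers": 0}
    - {"travel": [0,0,0],"delta_rot": [0,0,-9.7],"fingers": 0}
    - {"travel": [0,0,0],"delta_rot": [0,0,-9.7],"fingers": 0}
    - {"travel": [0,0,0],"delta_rot": [0,0,-9.7],"fingers": 0}
    - {"travel": [0,0,0],"delta_rot": [0,0,0],"fingers": 0}
    - {"travel": [0,0,0],"delta_rot": [0,0,0],"fingers": 0}

```text
clock: 10.2
eef_pos: [513.3, -84.5, 240.7]
eef_rot: [-3.142, 0.0, 3.022]
wrist_force: [0.4, 0.3, -0.0]
finger_gap: 46.7
```

```bash
python3 st.py; python3 rect.py r2
```

```text
10.2 [513.32 -84.49 240.66] [-3.1416e+00  3.0000e-04  3.0224e+00] [ 0.41  0.28 -0.03] [-0.063  0.076 -0.013] q6 -1.6852 eff6 -0.095 gap 46.74
```

View pics/r2.png

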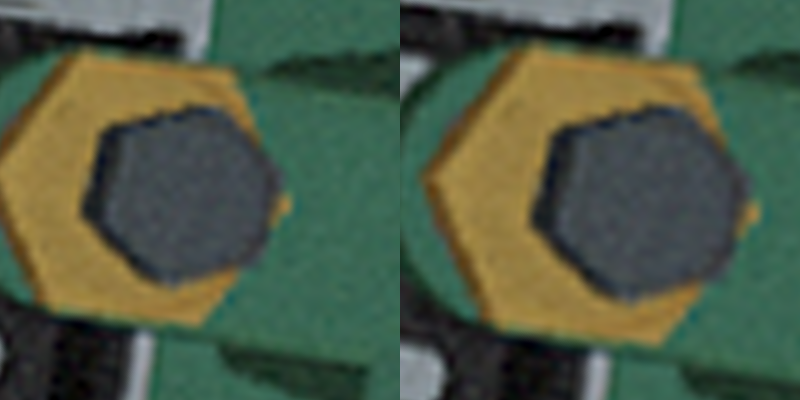

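The nut hasn't moved (flats at about 24°, tool y at 83°). The head has turned as commanded. I'll descend around the nut and grip it.

Emit:
send_rows:
  plan:
    - {"travel": [0,0,30],"delta_rot": [0,0,-0.9],"fingers": 0}
    - {"travel": [0,0,30],"delta_rot": [0,0,0],"fingers": 0}
    - {"travel": [0,0,30],"delta_rot": [0,0,0],"fingers": 0}
    - {"travel": [0,0,20],"delta_rot": [0,0,0],"fingers": 0}
    - {"travel": [0,0,10],"delta_rot": [0,0,0],"fingers": 0}
    - {"travel": [0,0,6],"delta_rot": [0,0,0],"fingers": 0}
    - {"travel": [0,0,0],"delta_rot": [0,0,0],"fingers": 0}

```text
clock: 11.12
eef_pos: [513.5, -84.6, 114.6]
eef_rot: [-3.142, 0.0, 3.041]
wrist_force: [0.1, -0.1, 0.1]
finger_gap: 47.0
```

```bash
python3 st.py
```

```text
11.125 [513.46 -84.55 114.56] [-3.1415e+00  2.0000e-04  3.0415e+00] [ 0.1  -0.06  0.11] [0.    0.043 0.043] q6 -1.7042 eff6 0.016 gap 46.97
```

Emit:
send_rows:
  plan:
    - {"travel": [0,0,0],"delta_rot": [0,0,0],"fingers": 1}
    - {"travel": [0,0,0],"delta_rot": [0,0,0],"fingers": 1}
    - {"travel": [0,0,0],"delta_rot": [0,0,0],"fingers": 1}
    - {"travel": [0,0,0],"delta_rot": [0,0,0],"fingers": 1}
  grip_force: 45

```text
clock: 11.62
eef_pos: [513.6, -85.1, 114.9]
eef_rot: [-3.141, 0.001, 3.042]
wrist_force: [-0.7, -5.0, 0.9]
finger_gap: 33.5
```

```bash
python3 st.py
```

```text
11.625 [513.59 -85.12 114.94] [-3.1406e+00  1.2000e-03  3.0417e+00] [-0.67 -4.97  0.95] [-0.854  0.083 -0.014] q6 -1.7046 eff6 0.005 gap 33.47
```

Emit:
send_rows:
  plan:
    - {"travel": [0,-0.3,0.1],"delta_rot": [0,0,10],"fingers": 1}
    - {"travel": [0,0,0.1],"delta_rot": [0,0,10],"fingers": 1}
    - {"travel": [0,0,0.1],"delta_rot": [0,0,10],"fingers": 1}
    - {"travel": [0,0,0.1],"delta_rot": [0,0,10],"fingers": 1}
    - {"travel": [0,0,0.1],"delta_rot": [0,0,10],"fingers": 1}
    - {"travel": [0,0,0.1],"delta_rot": [0,0,10],"fingers": 1}
    - {"travel": [0,0,0.1],"delta_rot": [0,0,10],"fingers": 1}
    - {"travel": [0,0,0.1],"delta_rot": [0,0,10],"fingers": 1}

```text
clock: 12.62
eef_pos: [513.6, -85.2, 114.0]
eef_rot: [3.141, 0.001, 1.64]
wrist_force: [0.1, -3.0, 1.0]
finger_gap: 33.5
```

```bash
python3 st.py
```

```text
12.625 [513.57 -85.16 114.02] [3.1407e+00 8.0000e-04 1.6398e+00] [ 0.07 -3.04  0.96] [-0.684 -0.006  0.028] q6 -0.3032 eff6 -2.885 gap 33.55
```

Emit:
send_rows:
  plan:
    - {"travel": [0,0,0.05],"delta_rot": [0,0,4],"fingers": 1}

```text
clock: 12.75
eef_pos: [513.6, -85.2, 114.0]
eef_rot: [3.141, 0.001, 1.572]
wrist_force: [-0.1, -2.9, 0.1]
finger_gap: 33.6
```

```bash
python3 st.py
```

```text
12.75 [513.58 -85.19 113.99] [3.1406e+00 7.0000e-04 1.5718e+00] [-0.08 -2.91  0.11] [-0.652 -0.008  0.035] q6 -0.2352 eff6 -0.217 gap 33.64
```

Emit:
send_rows:
  plan:
    - {"travel": [0,0,0.05],"delta_rot": [0,0,4],"fingers": 1}

```text
clock: 12.88
eef_pos: [513.6, -85.2, 113.9]
eef_rot: [3.141, 0.001, 1.504]
wrist_force: [-0.2, -3.6, 0.6]
finger_gap: 33.2
```

```bash
python3 st.py
```

```text
12.875 [513.58 -85.19 113.94] [3.1406e+00 7.0000e-04 1.5036e+00] [-0.22 -3.57  0.6 ] [-0.612  0.043  0.063] q6 -0.167 eff6 -1.104 gap 33.2
```

Emit:
send_rows:
  plan:
    - {"travel": [0,0,0.05],"delta_rot": [0,0,4],"fingers": 1}

```text
clock: 13.0
eef_pos: [513.6, -85.2, 113.9]
eef_rot: [3.14, 0.001, 1.434]
wrist_force: [-0.2, -3.2, 1.4]
finger_gap: 33.4
```

```bash
python3 st.py
```

```text
13.0 [513.6  -85.19 113.91] [3.1404e+00 6.0000e-04 1.4338e+00] [-0.17 -3.2   1.37] [-0.609  0.05   0.003] q6 -0.0972 eff6 -1.137 gap 33.37
```

Emit:
send_rows:
  plan:
    - {"travel": [0,0,0.05],"delta_rot": [0,0,4],"fingers": 1}

```text
clock: 13.12
eef_pos: [513.6, -85.2, 113.9]
eef_rot: [3.14, 0.001, 1.364]
wrist_force: [-0.8, -3.2, 1.6]
finger_gap: 33.5
```

```bash
python3 st.py
```

```text
13.125 [513.6  -85.17 113.87] [3.1404e+00 6.0000e-04 1.3640e+00] [-0.76 -3.15  1.65] [-0.655  0.07   0.012] q6 -0.0274 eff6 -1.138 gap 33.47
```

Emit:
send_rows:
  plan:
    - {"travel": [0,0,0.05],"delta_rot": [0,0,4],"fingers": 1}

```text
clock: 13.25
eef_pos: [513.6, -85.2, 113.8]
eef_rot: [3.14, 0.0, 1.294]
wrist_force: [-0.1, -2.3, 1.0]
finger_gap: 33.7
```

```bash
python3 st.py
```

```text
13.25 [513.6  -85.19 113.82] [3.1404e+00 5.0000e-04 1.2942e+00] [-0.08 -2.27  0.96] [-0.623  0.114 -0.025] q6 0.0424 eff6 -1.138 gap 33.73
```

Emit:
send_rows:
  plan:
    - {"travel": [0,0,0.05],"delta_rot": [0,0,4],"fingers": 1}

```text
clock: 13.38
eef_pos: [513.6, -85.2, 113.8]
eef_rot: [3.14, 0.0, 1.224]
wrist_force: [0.4, -2.9, 2.3]
finger_gap: 33.9
```

```bash
python3 st.py
```

```text
13.375 [513.6  -85.2  113.79] [3.1403e+00 4.0000e-04 1.2244e+00] [ 0.36 -2.88  2.28] [-0.651  0.082  0.031] q6 0.1122 eff6 -1.138 gap 33.85
```

Emit:
send_rows:
  plan:
    - {"travel": [0,0,0.05],"delta_rot": [0,0,4],"fingers": 1}

```text
clock: 13.5
eef_pos: [513.6, -85.2, 113.7]
eef_rot: [3.14, 0.0, 1.155]
wrist_force: [0.1, -3.0, 1.1]
finger_gap: 33.6
```

```bash
python3 st.py
```

```text
13.5 [513.58 -85.17 113.73] [3.1403e+00 3.0000e-04 1.1546e+00] [ 0.06 -2.98  1.15] [-0.61   0.083  0.054] q6 0.182 eff6 -1.138 gap 33.56
```

Emit:
send_rows:
  plan:
    - {"travel": [0,0,0.05],"delta_rot": [0,0,4],"fingers": 1}

```text
clock: 13.62
eef_pos: [513.6, -85.2, 113.7]
eef_rot: [3.14, 0.0, 1.085]
wrist_force: [1.0, -4.5, 2.0]
finger_gap: 33.5
```

```bash
python3 st.py
```

```text
13.625 [513.57 -85.19 113.68] [3.1403e+00 2.0000e-04 1.0848e+00] [ 1.03 -4.5   1.97] [-0.605  0.149  0.037] q6 0.2518 eff6 -1.138 gap 33.46
```

Emit:
send_rows:
  plan:
    - {"travel": [0,0,0.05],"delta_rot": [0,0,4],"fingers": 1}

```text
clock: 13.75
eef_pos: [513.6, -85.2, 113.7]
eef_rot: [3.14, 0.0, 1.015]
wrist_force: [-0.4, -3.8, 1.2]
finger_gap: 33.7
```

```bash
python3 st.py
```

```text
13.75 [513.59 -85.18 113.66] [3.1403e+00 1.0000e-04 1.0149e+00] [-0.36 -3.82  1.25] [-0.635  0.135  0.079] q6 0.3217 eff6 -1.138 gap 33.75
```

Emit:
send_rows:
  plan:
    - {"travel": [0,0,0.05],"delta_rot": [0,0,4],"fingers": 1}

```text
clock: 13.88
eef_pos: [513.6, -85.2, 113.6]
eef_rot: [3.14, 0.0, 0.945]
wrist_force: [-1.3, -3.5, 0.9]
finger_gap: 33.9
```

```bash
python3 st.py
```

```text
13.875 [513.58 -85.2  113.59] [3.1403 0.     0.9451] [-1.29 -3.47  0.85] [-0.623  0.139  0.034] q6 0.3915 eff6 -1.138 gap 33.85
```

Emit:
send_rows:
  plan:
    - {"travel": [0,0,0.05],"delta_rot": [0,0,4],"fingers": 1}

```text
clock: 14.0
eef_pos: [513.6, -85.2, 113.6]
eef_rot: [3.14, -0.0, 0.875]
wrist_force: [0.7, -3.7, 2.3]
finger_gap: 33.6
```

```bash
python3 st.py
```

```text
14.0 [513.57 -85.21 113.55] [ 3.1403 -0.      0.8753] [ 0.72 -3.7   2.28] [-0.647  0.184  0.005] q6 0.4613 eff6 -1.138 gap 33.63
```

Emit:
send_rows:
  plan:
    - {"travel": [0,0,0.05],"delta_rot": [0,0,4],"fingers": 1}

```text
clock: 14.12
eef_pos: [513.6, -85.2, 113.5]
eef_rot: [3.14, -0.0, 0.806]
wrist_force: [0.4, -3.8, 1.9]
finger_gap: 33.2
```

```bash
python3 st.py
```

```text
14.125 [513.59 -85.19 113.54] [ 3.1402e+00 -1.0000e-04  8.0550e-01] [ 0.39 -3.84  1.92] [-0.623  0.154  0.04 ] q6 0.5311 eff6 -1.138 gap 33.21
```

Emit:
send_rows:
  plan:
    - {"travel": [0,0,0.05],"delta_rot": [0,0,4],"fingers": 1}

```text
clock: 14.25
eef_pos: [513.6, -85.2, 113.5]
eef_rot: [3.14, -0.0, 0.736]
wrist_force: [0.3, -3.7, 1.4]
finger_gap: 33.2
```

```bash
python3 st.py
```

```text
14.25 [513.56 -85.17 113.45] [ 3.1404e+00 -2.0000e-04  7.3570e-01] [ 0.27 -3.66  1.4 ] [-0.629  0.184  0.012] q6 0.6009 eff6 -1.138 gap 33.19
```

Emit:
send_rows:
  plan:
    - {"travel": [0,0,0.05],"delta_rot": [0,0,4],"fingers": 1}

```text
clock: 14.38
eef_pos: [513.6, -85.2, 113.4]
eef_rot: [3.14, -0.0, 0.666]
wrist_force: [-1.0, -3.4, 2.4]
finger_gap: 33.7
```

```bash
python3 st.py
```

```text
14.375 [513.58 -85.18 113.41] [ 3.1403e+00 -3.0000e-04  6.6590e-01] [-1.   -3.36  2.36] [-0.664  0.222  0.03 ] q6 0.6707 eff6 -1.139 gap 33.73
```

Emit:
send_rows:
  plan:
    - {"travel": [0,0,0.05],"delta_rot": [0,0,4],"fingers": 1}

```text
clock: 14.5
eef_pos: [513.6, -85.2, 113.4]
eef_rot: [3.14, -0.0, 0.596]
wrist_force: [-0.9, -3.4, 2.2]
finger_gap: 33.4
```

```bash
python3 st.py
```

```text
14.5 [513.59 -85.2  113.37] [ 3.1404e+00 -4.0000e-04  5.9610e-01] [-0.94 -3.42  2.22] [-0.656  0.22   0.052] q6 0.7405 eff6 -1.138 gap 33.42
```

Emit:
send_rows:
  plan:
    - {"travel": [0,0,0.05],"delta_rot": [0,0,4],"fingers": 1}

```text
clock: 14.62
eef_pos: [513.6, -85.2, 113.3]
eef_rot: [3.14, -0.0, 0.526]
wrist_force: [1.0, -3.9, 2.2]
finger_gap: 33.4
```

```bash
python3 st.py
```

```text
14.625 [513.57 -85.21 113.34] [ 3.1404e+00 -5.0000e-04  5.2620e-01] [ 1.02 -3.91  2.17] [-0.688  0.278  0.002] q6 0.8104 eff6 -1.138 gap 33.37
```

Emit:
send_rows:
  plan:
    - {"travel": [0,0,0.05],"delta_rot": [0,0,4],"fingers": 1}

```text
clock: 14.75
eef_pos: [513.6, -85.2, 113.3]
eef_rot: [3.14, -0.001, 0.456]
wrist_force: [-1.1, -2.6, 2.8]
finger_gap: 33.6
```

```bash
python3 st.py
```

```text
14.75 [513.59 -85.2  113.29] [ 3.1404e+00 -6.0000e-04  4.5640e-01] [-1.1  -2.58  2.82] [-0.651  0.3    0.05 ] q6 0.8802 eff6 -1.139 gap 33.64
```

Emit:
send_rows:
  plan:
    - {"travel": [0,0,0.05],"delta_rot": [0,0,4],"fingers": 1}

```text
clock: 14.88
eef_pos: [513.6, -85.2, 113.3]
eef_rot: [3.14, -0.001, 0.387]
wrist_force: [-0.3, -2.9, 4.0]
finger_gap: 33.5
```

```bash
python3 st.py
```

```text
14.875 [513.55 -85.2  113.26] [ 3.1405e+00 -6.0000e-04  3.8660e-01] [-0.28 -2.88  3.96] [-0.621  0.282  0.045] q6 0.95 eff6 -1.095 gap 33.49
```

Effort rose by 0.04, so the nut is just seating.

Emit:
send_rows:
  plan:
    - {"travel": [0,0,0.03],"delta_rot": [0,0,4],"fingers": 1}

```text
clock: 15.0
eef_pos: [513.6, -85.2, 113.2]
eef_rot: [3.141, -0.001, 0.317]
wrist_force: [-0.6, -2.8, 1.8]
finger_gap: 33.9
```

```bash
python3 st.py
```

```text
15.0 [513.56 -85.18 113.23] [ 3.1405e+00 -7.0000e-04  3.1710e-01] [-0.59 -2.79  1.83] [-0.566  0.273  0.318] q6 1.0196 eff6 -0.903 gap 33.91
```

Emit:
send_rows:
  plan:
    - {"travel": [0,0,0.02],"delta_rot": [0,0,3],"fingers": 1}

```text
clock: 15.12
eef_pos: [513.6, -85.2, 113.2]
eef_rot: [3.14, -0.001, 0.265]
wrist_force: [0.3, -3.0, 1.3]
finger_gap: 33.8
```

```bash
python3 st.py
```

```text
15.125 [513.55 -85.19 113.22] [ 3.1405e+00 -7.0000e-04  2.6520e-01] [ 0.32 -3.02  1.29] [-0.628  0.283  0.334] q6 1.0715 eff6 -0.324 gap 33.82
```

Emit:
send_rows:
  plan:
    - {"travel": [0,0,0],"delta_rot": [0,0,0],"fingers": 1}

```text
clock: 15.25
eef_pos: [513.6, -85.2, 113.2]
eef_rot: [3.14, -0.001, 0.267]
wrist_force: [-1.7, -4.1, 4.5]
finger_gap: 33.6
```

```bash
python3 st.py
```

```text
15.25 [513.58 -85.2  113.21] [ 3.1405e+00 -7.0000e-04  2.6730e-01] [-1.74 -4.08  4.54] [-0.837  0.481  0.238] q6 1.0693 eff6 0.764 gap 33.58
```

Emit:
send_rows:
  plan:
    - {"travel": [0,0,0],"delta_rot": [0,0,1],"fingers": 1}

```text
clock: 15.38
eef_pos: [513.6, -85.2, 113.2]
eef_rot: [3.14, -0.001, 0.25]
wrist_force: [-2.7, -4.4, 5.5]
finger_gap: 33.8
```

```bash
python3 st.py
```

```text
15.375 [513.56 -85.21 113.2 ] [ 3.1405e+00 -7.0000e-04  2.5040e-01] [-2.71 -4.44  5.54] [-0.9    0.412  0.46 ] q6 1.0862 eff6 0.021 gap 33.81
```

Emit:
send_rows:
  plan:
    - {"travel": [0,0,0],"delta_rot": [0,0,0.8],"fingers": 1}

```text
clock: 15.5
eef_pos: [513.6, -85.2, 113.2]
eef_rot: [3.14, -0.001, 0.236]
wrist_force: [-1.4, -5.2, 6.2]
finger_gap: 33.3
```

```bash
python3 st.py
```

```text
15.5 [513.59 -85.18 113.22] [ 3.1405e+00 -8.0000e-04  2.3640e-01] [-1.43 -5.23  6.22] [-0.845  0.494  0.487] q6 1.1003 eff6 0.276 gap 33.3
```

Emit:
send_rows:
  plan:
    - {"travel": [0,0,0],"delta_rot": [0,0,0],"fingers": 1}
    - {"travel": [0,0,0],"delta_rot": [0,0,0],"fingers": 1}

```text
clock: 15.75
eef_pos: [513.6, -85.2, 113.2]
eef_rot: [3.141, -0.001, 0.237]
wrist_force: [-1.1, -4.5, 5.8]
finger_gap: 33.5
```

```bash
python3 st.py
```

```text
15.75 [513.56 -85.16 113.18] [ 3.1405e+00 -7.0000e-04  2.3690e-01] [-1.15 -4.54  5.75] [-0.93   0.482  0.377] q6 1.0999 eff6 0.422 gap 33.5
```

Nut torque is about 0.49 N·m. I'll release, rise and check.

Emit:
send_rows:
  plan:
    - {"travel": [0,0,0],"delta_rot": [0,0,0],"fingers": 0}
    - {"travel": [0,0,0],"delta_rot": [0,0,0],"fingers": 0}
    - {"travel": [0,0,0],"delta_rot": [0,0,0],"fingers": 0}
    - {"travel": [0,0,-10],"delta_rot": [0,0,0],"fingers": 0}
    - {"travel": [0,0,-30],"delta_rot": [0,0,-9.7],"fingers": 0}
    - {"travel": [0,0,-30],"delta_rot": [0,0,-9.7],"fingers": 0}
    - {"travel": [0,0,-30],"delta_rot": [0,0,-9.7],"fingers": 0}
    - {"travel": [0,0,-25],"delta_rot": [0,0,-9.7],"fingers": 0}
    - {"travel": [0,0,0],"delta_rot": [0,0,-9.7],"fingers": 0}
    - {"travel": [0,0,0],"delta_rot": [0,0,-9.7],"fingers": 0}
    - {"travel": [0,0,0],"delta_rot": [0,0,-9.7],"fingers": 0}
    - {"travel": [0,0,0],"delta_rot": [0,0,-9.7],"fingers": 0}
    - {"travel": [0,0,0],"delta_rot": [0,0,-9.7],"fingers": 0}
    - {"travel": [0,0,0],"delta_rot": [0,0,-9.7],"fingers": 0}
    - {"travel": [0,0,0],"delta_rot": [0,0,-9.7],"fingers": 0}
    - {"travel": [0,0,0],"delta_rot": [0,0,-9.7],"fingers": 0}
    - {"travel": [0,0,0],"delta_rot": [0,0,0],"fingers": 0}

```text
clock: 17.88
eef_pos: [513.3, -84.8, 238.1]
eef_rot: [3.141, 0.0, 2.266]
wrist_force: [-0.4, 0.3, -1.1]
finger_gap: 46.8
```

```bash
python3 st.py; python3 rect.py r3
```

```text
17.875 [513.28 -84.78 238.15] [3.1413e+00 4.0000e-04 2.2660e+00] [-0.44  0.3  -1.09] [-0.052  0.019 -0.034] q6 -0.9293 eff6 -1.945 gap 46.84
```

View pics/r3.png

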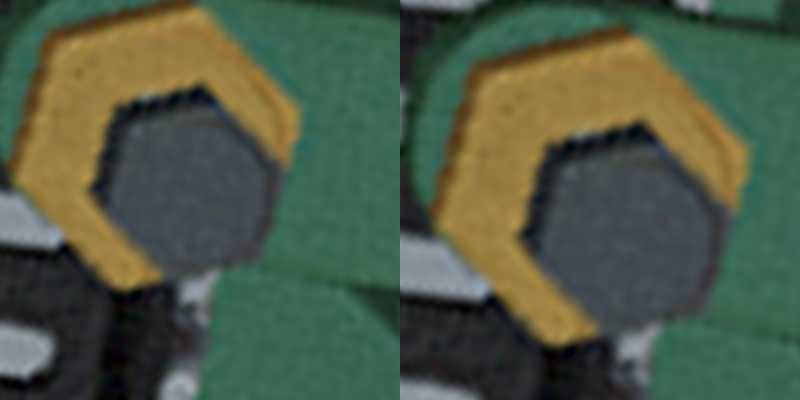

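The nut flats are at about 44° (release pose says 43.6°) and the head flats at about 46° (46.5° at release). So both sit where I left them, and the gripper is clear. I'll hand in.

```bash
python3 -c "
from cell import manip;print(manip.sign_off())"
```

```text
the job is handed in; nothing more can be done
None
```

The fixture is set and locked, and I handed the job in at about 18 s of the 58 s allowed. The hand-in gives no verdict, and I could not read the contact forces directly, only the torques.

- **Screw:** I turned it about 75° clockwise. The foot touched near the end, and I stopped at about 0.32 N·m (0.27 after settling); best is 0.3.
- **Jam nut:** I ran it down about 161° clockwise until it seated. I tightened it in small steps to about 0.49 N·m (0.38 after the stop); best is 0.5. One reading partway through came out lower (0.33) than the angle turned suggested. I therefore went on in 1° and 0.8° steps, and those climbed as expected.
- **Last checks:** The final picture showed the head and nut angles within about 1° of where I let go, so tightening the nut did not drag the screw. The gripper was open and about 125 mm above where it had gripped the nut, with no load on it. I did not grip the screw again to recheck its torque. The tools and tub were never approached.

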